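# Find the pitch leaf that meshes with the feed screw

### The arm

A 6-joint arm with a two-finger parallel gripper is mounted at the origin on the work surface. World frame = base frame: x ahead of the robot, y to its left, z up, the work surface at z = 0. Lengths are in m, angles in rad, forces in N, time in s.
With the tool pointing down it reaches from about 0.425 to 0.95 m from the base axis. Payload 3.5 kg.
Tool frame: the origin (TCP) lies on the centre line of the jaws, within the pads' length; the fingertips stand 8 mm ahead of it and the grasp point (between the pads) lies 11 mm behind it; z points along the fingers, y is the line along which they close (so a half turn about z gives the same grasp; the last joint's range is limited). The gripper opens to 85 mm and grips with 20 to 120 N. Pads are 22 mm wide; open, the fingers measure 114 mm over their backs; the gripper's body (76 mm by 85 mm) begins 54 mm behind the grasp point. The pads swing forward as they close: fully open they stand 13 mm farther back than shut.
Start: joints at [-1.331, 0.286, 1.577, -0, 1.279, -0.15], TCP at [0.257, -0.624, 0.239] pointing down, gripper open.
Joint ranges: [-2.77, 2.77], [-0.9, 2.22], [0.21, 2.48], [-1.53, 4.67], [0.24, 2.81], [-2.84, 2.84]. Speed limits (rad/s): [2.79, 2.79, 3.14, 3.14, 3.14, 3.14].

### API

Orientations are given as a unit quaternion [x, y, z, w].
In Python, from plant import ctrl gives the robot as it stands. The module is installed in compiled form; this text tells all that it offers.
- The arm moves only by the tool send_rows, never from a script. Its argument "steps" is a list of rows, each a list of 5 numbers: the shift along the tool's x, y, z in m, then the turn about the tool's z in degrees, then the opening, from -1 (shut) to 1 (fully open). A call has 1 to 12 rows; each row is the pose to reach, as a shift and turn from the pose commanded when the call began, along the tool's axes at that moment; what a row does not reach only later rows make up. A row lasts 1/10 s, in which the tool goes at most 50 mm and 8.59 degrees, less where a joint would pass 70% of its speed; a pose out of reach is approached as far as the arm can. A call with a gripper value outside its range is refused whole. The fingers move at their own pace and stop on an object; "squeeze" is the grip in N (left out, the last holds). Time passes only in rows, so rows that repeat a pose let the fingers close. It gives the time, the measured TCP pose, the force, the opening and the grip force at its end, in the units of the state.
- ctrl.get_state(): the state, without advancing time (a new reading comes with each control period).
- ctrl.read_camera(name): name is "scene" or "side" or "wrist"; returns the picture (384x512x3 uint8, red, green, blue); there is no depth.
- ctrl.calibration(name): a dict with "intrinsics" (3x3 intrinsics, pixels), "k1" (the pictures are not rectified: a ray, as slopes to the right and down, at radius r is drawn at 1 + k1 r^2 times it, then the intrinsics apply), "extrinsics" (4x4, takes a point from world to camera coordinates); the wrist camera has in their place "tool_from_camera" (4x4, takes a point from camera to tool coordinates, whose origin is the TCP and whose axes are the flange's). Camera axes: x right, y up, looking along -z (the intrinsics and any distortion apply to the point x, -y, -z); pixel columns grow to the right and rows downward; lengths in m; the calibration is good to about 2 mm. A picture is of the moment at which its call begins: read the wrist's pose just before it. calibration takes no time and is no camera call.
- ctrl.sign_off(): hands the job in; it is judged then, once.
The state is a dict: "time": time; "qpos": joint angles; "dq": joint speeds; "joint_efforts": joint torques, N m; "eef_pos": TCP position; "tcp_rot": TCP orientation; "contact_force": force on the tool from outside, world axes, zero at the start; "wrist_torque": the same for the moment, N m; "opening": opening from 0.0 (shut) to 1.0 (fully open); "finger_force": force on a finger pad.
Only numpy, scipy, OpenCV 4.12 (cv2) and the standard library are available. Lean on these libraries where they do the work, as an engineer would, in place of code of your own. Each camera call takes 0.05 s, during which the arm holds its last target. There are 200 camera calls.

### The job

Find out which of the three blue-tabbed pitch-comb leaves on the wooden rack matches the screw in the red cradle: set them on its thread one at a time, easing each along to feel for the grooves and never pressing on a screw with more than 15 N. Leave the one leaf that drops fully home standing meshed about midway along that screw, let go, with the other two standing on rack blocks, and leave the other things on the bench where they lie.

Things in the scene. Friction and masses are not known exactly. Their poses are not given: they have to be found in the camera images.
- red_cradle (a point): middle of the red cradle (red forked posts 160 apart along x, tops 78 over the bench), on the screw axis, 70 over the bench; x along the screw, z up. The screw here is the one to gauge; two others are parked in grey cradles. Right leaf fully home: tips 15.5 to 16.2 above this point (3.9 to 4.4 below the crest line); a wrong one sinks under 1.5 below the crest line anywhere
- rack: fixed plywood board with three smooth wooden saddle blocks at y = -90, 0, +90 (x = 0), each 64 (x) by 38 (y), tops 45 over the bench. Origin on the bench under the middle block. A leaf stands on a block with its tooth tips on the top, a leg either side, comb along x
- leaf_1: pitch-comb leaf: steel comb with a blue finger tab. The three differ only in tooth spacing (10, 12 or 14; which is which is not told). Origin: middle of the tooth-tip line, z up, x along the comb. Comb 60 (x) by 14 (y). Teeth round-tipped, radius 2, tips z = 0, roots z = 7. Mass 0.13 to 0.21 kg
- leaf_2: as leaf_1, other spacing. Tab of every leaf: 36 (x) by 12 (y), from z = 12 up to z = 50; grip it across y
- leaf_3: as leaf_1, other spacing. Side legs of every leaf: 16 (x) by 4 (y), at y = +-24, 44 clear between them, joined by a bridge at z 7 to 12 and reaching down to z = -24, so a leaf straddles a screw or a block and stands by itself (on a screw it may lean a little against a leg)
- screw_a: one of three steel feed screws (pitch 10, 12 and 14; which is which is not told), level along its x. Point: underside of its dark pedestal, 12 over the bench, on an aluminium board 180 (x) by 300, screws 95 apart. Axis 58 above this point; crests 40 across, crest line 78 above this point; V grooves 5 deep; threaded length 110 to 120
- screw_b: as screw_a, other pitch. On every screw the grooves are rings square to the axis; where they lie along x is not known: the thread is shifted up to 8 either way from start to start, and held firmly there along its axis. Threads are oiled; dragging a leaf up a groove flank takes a side force up to about twice the down force
- screw_c: as screw_a, other pitch. Every screw rests on a spring: pushed down, it starts to yield at 3 N and gives 1 mm for each further 0.8 N (14 mm of travel), and comes back up when let go
- pliers: bystander: yellow-handled pliers lying flat, 170 long; origin near the middle, on the bench
- driver: bystander: screwdriver lying flat, 180 long
- file: bystander: black-handled flat file, 225 long; origin near the middle, on the bench
- screw_tub: bystander: round white tub of brass screws, 84 wide, 42 high; origin at its bottom centre
- square_part: bystander: white plastic square 45 by 45 by 8 with a hole, lying on the far part of the rack board; origin at its bottom centre
- brass_collar: bystander: brass collar 28 across, 12 high, lying on the far part of the rack board; origin at its bottom centre
There are look-alikes about, which are no part of the job. Leave any green or purple look-alike of the leaf_1 alone.

How it is judged:
At the end, for the whole second after the job is handed in: One leaf stands fully meshed on the red-cradle screw (tips 12-17.3 mm over its axis, within 25 mm of midway, 5 mm across, lean < 0.25, comb within 0.12 rad); the other two stand upright on rack blocks (tips 43-48 mm over the bench, within 30 mm of the block line). All let go, at rest (((z of leaf_1 in the frame of red_cradle between 0.012 and 0.0173 m and x of leaf_1 in the frame of red_cradle between -0.025 and 0.025 m and y of leaf_1 in the frame of red_cradle between -0.005 and 0.005 m and angle between the x axis of leaf_1 and the x axis of red_cradle, either way round below 0.12 rad and angle between leaf_1's own z axis and vertical below 0.25 rad and z of leaf_2 in the frame of rack between 0.043 and 0.048 m and x of leaf_2 in the frame of rack between -0.03 and 0.03 m and y of leaf_2 in the frame of rack between -0.11 and 0.11 m and angle between each of leaf_2, leaf_3's own z axis and vertical below 0.12 rad and z of leaf_3 in the frame of rack between 0.043 and 0.048 m and x of leaf_3 in the frame of rack between -0.03 and 0.03 m and y of leaf_3 in the frame of rack between -0.11 and 0.11 m) or (z of leaf_2 in the frame of red_cradle between 0.012 and 0.0173 m and x of leaf_2 in the frame of red_cradle between -0.025 and 0.025 m and y of leaf_2 in the frame of red_cradle between -0.005 and 0.005 m and angle between the x axis of leaf_2 and the x axis of red_cradle, either way round below 0.12 rad and angle between leaf_2's own z axis and vertical below 0.25 rad and z of leaf_1 in the frame of rack between 0.043 and 0.048 m and x of leaf_1 in the frame of rack between -0.03 and 0.03 m and y of leaf_1 in the frame of rack between -0.11 and 0.11 m and angle between each of leaf_1, leaf_3's own z axis and vertical below 0.12 rad and z of leaf_3 in the frame of rack between 0.043 and 0.048 m and x of leaf_3 in the frame of rack between -0.03 and 0.03 m and y of leaf_3 in the frame of rack between -0.11 and 0.11 m) or (z of leaf_3 in the frame of red_cradle between 0.012 and 0.0173 m and x of leaf_3 in the frame of red_cradle between -0.025 and 0.025 m and y of leaf_3 in the frame of red_cradle between -0.005 and 0.005 m and angle between the x axis of leaf_3 and the x axis of red_cradle, either way round below 0.12 rad and angle between leaf_3's own z axis and vertical below 0.25 rad and z of leaf_1 in the frame of rack between 0.043 and 0.048 m and x of leaf_1 in the frame of rack between -0.03 and 0.03 m and y of leaf_1 in the frame of rack between -0.11 and 0.11 m and angle between each of leaf_1, leaf_2's own z axis and vertical below 0.12 rad and z of leaf_2 in the frame of rack between 0.043 and 0.048 m and x of leaf_2 in the frame of rack between -0.03 and 0.03 m and y of leaf_2 in the frame of rack between -0.11 and 0.11 m)) and linear speed of each of leaf_1, leaf_2, leaf_3 below 0.02 m/s); the robot touches nothing.
It fails at once if a screw is pressed with more than 15 N (contact force between any of screw_a, screw_b, screw_c and anything else above 15 N).
It fails at once if a bystander is moved more than 20 mm (distance of any of pliers, driver, file, screw_tub, square_part, brass_collar from where it was at the start of the episode above 0.02 m).
It also fails if it takes over 72 s, if anything falls off the work surface, if the arm or the gripper's body presses on something with over 40 N, if the wrist force passes 120 N, or if a joint passes its speed limit or range.

## Working session

There is one attempt and no reset: what is moved stays moved. The work goes in short steps, Python scripts to look and compute and a tool call to move; the robot and the scene stay as the last step left them, time stands still between calls to the robot, and variables do not carry over. Pictures are saved under pics/ and viewed, at most 10 in all, crops included, and the job is handed in when it is done.

Besides the shell and the picture viewer there is one more tool, called after "Emit:" by a JSON object that holds its "op" and its "data", one argument or row to a line. send_rows: Moves the arm, as the interface text tells. Its arguments: {"type":"object","properties":{"steps":{"type":"array","items":{"type":"array","items":{"type":"number"}}},"squeeze":{"type":"number"}},"required":["steps"]}

```bash
mkdir -p pics; cat > h.py <<'E'
import numpy as np,cv2
from plant import ctrl
from scipy.spatial.transform import Rotation as R
def snap(n,save=None):
    s=ctrl.get_state(); im=np.array(ctrl.read_camera(n)); c=ctrl.calibration(n)
    if n=='wrist':
        T=np.eye(4);T[:3,:3]=R.from_quat(s['tcp_rot']).as_matrix();T[:3,3]=s['eef_pos']
        W=T@np.array(c['tool_from_camera'])
    else: W=np.linalg.inv(np.array(c['extrinsics']))
    if save: cv2.imwrite('pics/'+save,im[:,:,::-1])
    return im,(np.array(c['intrinsics']),c['k1'],W)
def ray(cal,u,v):
    K,k1,W=cal; d=np.array([(u-K[0,2])/K[0,0],(v-K[1,2])/K[1,1]]); p=d.copy()
    for _ in range(20): p=d/(1+k1*(p@p))
    v3=W[:3,:3]@np.array([p[0],-p[1],-1]); return W[:3,3],v3/np.linalg.norm(v3)
def onz(cal,u,v,z):
    o,d=ray(cal,u,v); return o+d*(z-o[2])/d[2]
def proj(cal,P):
    K,k1,W=cal; q=np.linalg.inv(W)@np.append(P,1); p=np.array([q[0],-q[1]])/-q[2]; p=p*(1+k1*(p@p)); return K[0,0]*p[0]+K[0,2],K[1,1]*p[1]+K[1,2]
def tri(c1,p1,c2,p2):
    o1,d1=ray(c1,*p1);o2,d2=ray(c2,*p2)
    t=np.linalg.lstsq(np.c_[d1,-d2],o2-o1,rcond=None)[0]; a=o1+d1*t[0];b=o2+d2*t[1]
    return (a+b)/2,np.linalg.norm(a-b)
E
python3 - <<'E'
from h import *
ims=[]
for n in('scene','side','wrist'):
    im,c=snap(n,n+'0.png'); ims.append(im); print(n,c[2].round(3).tolist(),c[0].round(1).tolist(),c[1])
print(ctrl.get_state())
cv2.imwrite('pics/a.png',np.vstack([ims[0]])[:,:,::-1])
E
```

```text
scene [[0.227, -0.732, 0.642, 1.435], [0.974, 0.159, -0.162, -0.181], [0.017, 0.662, 0.749, 1.159], [0.0, 0.0, 0.0, 1.0]] [[491.8, 0.0, 261.3], [0.0, 491.8, 194.3], [0.0, 0.0, 1.0]] -0.21165236299018567
side [[-0.869, 0.263, -0.42, 0.137], [-0.495, -0.426, 0.757, 0.805], [0.02, 0.866, 0.5, 0.571], [0.0, 0.0, 0.0, 1.0]] [[393.4, 0.0, 255.1], [0.0, 393.4, 188.3], [0.0, 0.0, 1.0]] -0.0039807326185077666
wrist [[0.381, 0.89, 0.249, 0.319], [-0.925, 0.368, 0.1, -0.598], [-0.002, -0.268, 0.963, 0.372], [0.0, 0.0, 0.0, 1.0]] [[310.9, 0.0, 256.7], [0.0, 310.9, 191.1], [0.0, 0.0, 1.0]] 0.01527060572666943
{'time': 0.15, 'qpos': array([-1.33101963e+00,  2.87009620e-01,  1.57782502e+00,  3.15660173e-05,
        1.27861053e+00, -1.49967525e-01]), 'dq': array([ 0.00038003, -0.00278267, -0.00584335, -0.0013112 , -0.00068602,
       -0.00209937]), 'joint_efforts': array([ 7.74012715e-04, -4.06599677e+01, -2.93143147e+01, -1.74430229e-04,
        3.89419904e-03, -6.99049565e-06]), 'eef_pos': array([ 0.25640408, -0.62387471,  0.23824179]), 'tcp_rot': array([ 9.81072904e-01,  1.93636510e-01, -2.64845891e-05, -9.26001610e-04]), 'contact_force': array([ 1.08362801, -0.78103188,  0.56225752]), 'wrist_torque': array([ 0.03464448, -0.06156635, -0.00164031]), 'finger_force': 0.0, 'opening': 1.0005475778941397}
```

View pics/scene0.png

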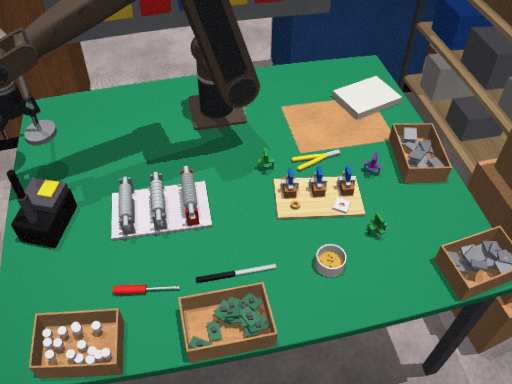

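View pics/side0.png

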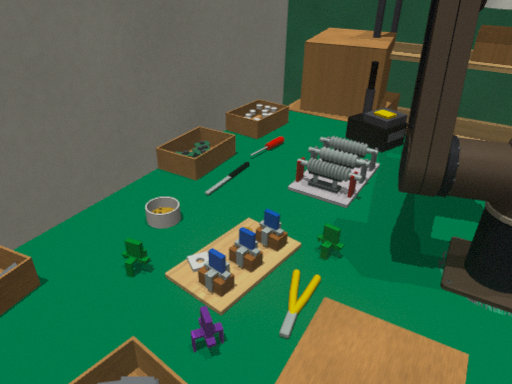

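The scene view shows three blue-tabbed leaves on the rack at about (290,175), (319,175) and (347,173). The red cradle's screw is at (190,195), nearest the rack, with grey cradles at (125,205) and (157,200). Things that could be mistaken for a leaf are green at (265,160) and (377,225), and purple at (372,163). In the side view the leaves are at (216,265), (247,240) and (271,222), and the red posts at (299,172) and (351,185).

```bash
cat >> h.py <<'E'
def blobs(im,kind,amin=15):
    h=cv2.cvtColor(im,cv2.COLOR_RGB2HSV); H,S,V=[h[:,:,i].astype(int) for i in range(3)]
    if kind=='blue': m=(H>105)&(H<128)&(S>150)&(V>50)
    if kind=='red': m=((H<6)|(H>174))&(S>140)&(V>50)
    m=m.astype(np.uint8); n,l,st,ce=cv2.connectedComponentsWithStats(m)
    return m,l,[(ce[i].round(1).tolist(),st[i].tolist(),i) for i in range(1,n) if st[i][4]>=amin]
E
python3 - <<'E'
from h import *
D={}
for n in('scene','side'):
    im=cv2.imread(f'pics/{n}0.png')[:,:,::-1].copy(); c=ctrl.calibration(n)
    D[n]=(im,(np.array(c['intrinsics']),c['k1'],np.linalg.inv(np.array(c['extrinsics']))))
    for k in('blue','red'):
        print(n,k,[(b[0],b[1]) for b in blobs(im,k)[2]])
B={n:[b[0] for b in blobs(D[n][0],'blue')[2] if (150<b[0][1]<290 and 190<b[0][0]<360)] for n in D}
print(B)
s=sorted(B['scene']); t=sorted(B['side'],reverse=True)
for a,b in zip(s,t): print(tri(D['scene'][1],a,D['side'][1],b))
a=cv2.resize(D['scene'][0][150:240,100:220],None,fx=4,fy=4,interpolation=cv2.INTER_CUBIC)
b=cv2.resize(D['scene'][0][140:230,255:395],None,fx=4,fy=4,interpolation=cv2.INTER_CUBIC)
d=cv2.resize(D['side'][0][130:205,280:390],None,fx=4,fy=4,interpolation=cv2.INTER_CUBIC)
top=np.zeros((300,800,3),np.uint8);top[:,:440]=d; top[:, 440:]=cv2.resize(a,(360,300))
bot=np.zeros((300,800,3),np.uint8);bot[:,:467]=cv2.resize(b,(467,300))
cv2.imwrite('pics/crop1.png',np.vstack([top,bot])[:,:,::-1])
E
```

```text
scene blue [([180.3, 5.5], [178, 0, 6, 11, 35]), ([346.8, 32.7], [272, 0, 145, 84, 7500]), ([452.7, 20.1], [420, 0, 73, 50, 2088]), ([418.0, 54.3], [407, 31, 22, 43, 515]), ([318.8, 173.8], [317, 167, 5, 16, 63]), ([347.8, 172.8], [345, 166, 6, 15, 66]), ([290.1, 175.7], [288, 169, 5, 15, 55])]
scene red [([154.4, 6.6], [139, 0, 32, 16, 440]), ([265.9, 0.7], [255, 0, 28, 3, 59]), ([192.0, 217.8], [185, 208, 14, 17, 111]), ([129.1, 289.1], [113, 285, 34, 10, 285])]
side blue [([271.4, 218.8], [265, 209, 14, 20, 209]), ([246.8, 237.7], [240, 228, 15, 21, 240]), ([215.5, 259.1], [209, 249, 16, 23, 230])]
side red [([274.8, 141.9], [266, 137, 18, 12, 99]), ([299.6, 169.4], [297, 165, 6, 10, 25]), ([351.1, 186.2], [348, 176, 8, 21, 83])]
{'scene': [[318.8, 173.8], [347.8, 172.8], [290.1, 175.7]], 'side': [[271.4, 218.8], [246.8, 237.7], [215.5, 259.1]]}
(array([0.45365737, 0.15639807, 0.07783902]), np.float64(0.00016908509865088181))
(array([0.46479994, 0.24453008, 0.07848946]), np.float64(0.00048622703372217343))
(array([0.48069241, 0.33381555, 0.07968324]), np.float64(0.0001335385901754076))
```

View pics/crop1.png

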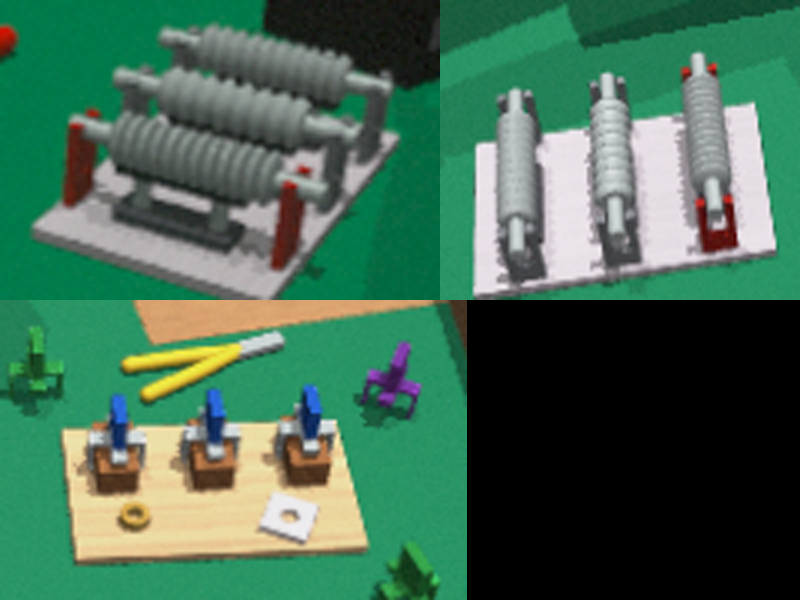

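The crop confirms the three blue-tabbed leaves, each on its own brown block. The red posts hold the screw nearest the rack. Next I work out the cradle pose and the moves.

```bash
cat >> h.py <<'E'
def cal(n):
    c=ctrl.calibration(n); return (np.array(c['intrinsics']),c['k1'],np.linalg.inv(np.array(c['extrinsics'])))
def go(P,heading=None):
    "tool-frame shift (mm) and turn (deg) to bring TCP to P with tool x heading (deg)"
    s=ctrl.get_state(); M=R.from_quat(s['tcp_rot']).as_matrix(); d=M.T@(np.array(P)-s['eef_pos'])
    h=np.degrees(np.arctan2(M[1,0],M[0,0])); t=0 if heading is None else (h-heading+180)%360-180
    print('shift mm',(d*1000).round(1),'turn',round(t,2),'heading',round(h,2),'t',round(s['time'],2),'F',s['contact_force'].round(2))
E
python3 - <<'E'
from h import *
sc,si=cal('scene'),cal('side')
# front post: scene mask vs side mask centroids of top edge; posts' x+ and x- ends
im=cv2.imread('pics/scene0.png')[:,:,::-1].copy(); m,l,b=blobs(im,'red',3)
print([x for x in b if 150<x[0][0]<230 and x[0][1]>100])
im=cv2.imread('pics/side0.png')[:,:,::-1].copy(); m,l,b=blobs(im,'red',3)
print([x for x in b if 280<x[0][0]<400])
print('front', onz(si,301,168,.078), 'scene',onz(sc,191.5,209,.078))
print('rear', onz(si,352,177,.078), onz(sc,188,171,.078))
# board corners from crop: scene
for p in[(440+35,143),(440+35,295),(440+335,250),(440+315,105)]:
    u=100+(p[0]-440)/3;v=150+p[1]*90/300; print(onz(sc,u,v,.012))
E
```

```text
[([190.3, 170.0], [189, 169, 3, 3, 7], 3), ([181.6, 171.2], [181, 170, 2, 3, 5], 4), ([192.0, 217.8], [185, 208, 14, 17, 111], 5)]
[([298.4, 161.8], [298, 161, 2, 3, 5], 3), ([299.6, 169.4], [297, 165, 6, 10, 25], 4), ([297.4, 177.5], [296, 175, 4, 6, 10], 6), ([351.1, 186.2], [348, 176, 8, 21, 83], 7)]
front [ 0.4984011  -0.10600208  0.078     ] scene [ 0.52107817 -0.15429548  0.078     ]
rear [ 0.36079373 -0.12975718  0.078     ] [ 0.36821756 -0.14448818  0.078     ]
[ 0.34604428 -0.39333154  0.012     ]
[ 0.52737191 -0.39898843  0.012     ]
[ 0.53893001 -0.10265959  0.012     ]
[ 0.36118521 -0.09506484  0.012     ]
```

```bash
python3 -c "
from h import *
go([.447,-.15,.25],-2.5)"
```

```text
shift mm [ 356.4 -365.9  -11. ] turn 24.83 heading 22.33 t 0.15 F [ 1.08 -0.78  0.56]
```

Emit:
{"op": "send_rows", "data": {
  "steps": [
    [0.036,-0.037,-0.001,2.5,1],
    [0.071,-0.073,-0.002,5,1],
    [0.107,-0.11,-0.003,7.5,1],
    [0.143,-0.146,-0.004,10,1],
    [0.178,-0.183,-0.005,12.5,1],
    [0.214,-0.22,-0.006,15,1],
    [0.25,-0.256,-0.007,17.5,1],
    [0.285,-0.293,-0.009,20,1],
    [0.321,-0.33,-0.01,22.3,1],
    [0.356,-0.366,-0.011,24.8,1],
    [0.356,-0.366,-0.011,24.8,1],
    [0.356,-0.366,-0.011,24.8,1]
  ]
}}

```text
time: 1.35
eef_pos: [0.447, -0.149, 0.2502]
tcp_rot: [1.0, -0.019, -0.0, 0.0]
contact_force: [-0.2, -1.2, 0.1]
opening: 0.994
finger_force: 0.0
```

```bash
python3 - <<'E'
from h import *
im,c=snap('wrist','w1.png'); go([.447,-.15,.25],-2.5)
import pickle; pickle.dump(c,open('w1.pkl','wb'))
cv2.imwrite('pics/w1v.png',cv2.resize(im,(800,600),interpolation=cv2.INTER_CUBIC)[:,:,::-1])
E
```

```text
shift mm [ 0.3 -0.3  0.2] turn 0.16 heading -2.34 t 1.4 F [ 0.05  0.27 -0.29]
```

View pics/w1v.png

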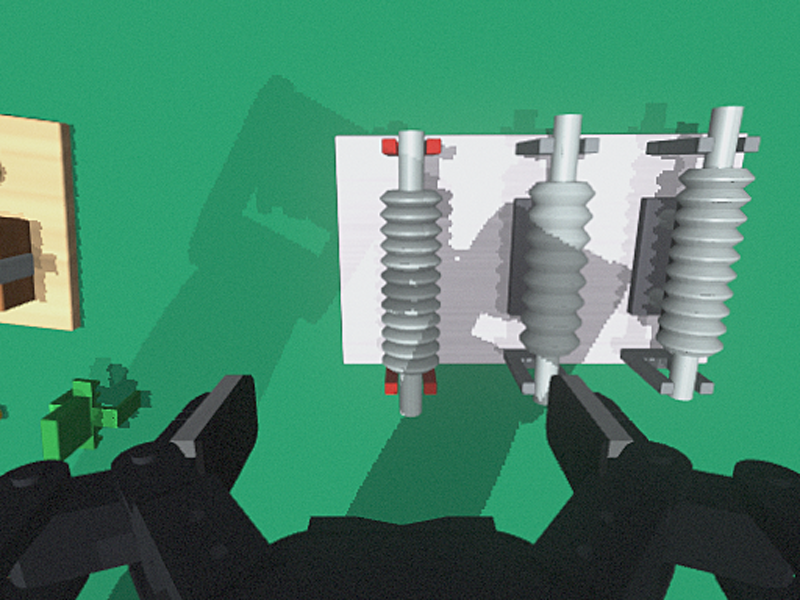

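The wrist view shows the red-cradle screw upright in the picture at view x≈411, with the red posts at (412,147) and (411,382) and the thread from y≈195 to 370. Now the edge profile, for the screw's pose and pitch.

```bash
python3 - <<'E'
from h import *
import pickle
from scipy.signal import find_peaks
c=pickle.load(open('w1.pkl','rb')); im=cv2.imread('pics/w1.png')[:,:,::-1].copy()
m,l,b=blobs(im,'red',3); 
for x in b: print(x[0],x[1],onz(c,*x[0],.078).round(4))
# left edge of screw: board is whitish/bright; screw gray-greenish. print a row
up=cv2.resize(im,None,fx=4,fy=4,interpolation=cv2.INTER_CUBIC)
hs=cv2.cvtColor(im,cv2.COLOR_RGB2HSV)
for v in (150,170,200): print(v,[tuple(im[v,u]) for u in range(236,294,3)])
E
```

```text
[249.2, 93.4] [245, 89, 10, 10, 89] [ 0.5243 -0.145   0.078 ]
[276.9, 93.4] [273, 89, 9, 10, 86] [ 0.5233 -0.171   0.078 ]
[250.0, 248.0] [247, 245, 7, 7, 49] [ 0.3655 -0.1388  0.078 ]
[275.1, 247.9] [272, 244, 7, 8, 50] [ 0.3646 -0.1659  0.078 ]
150 [(np.uint8(231), np.uint8(228), np.uint8(234)), (np.uint8(231), np.uint8(228), np.uint8(233)), (np.uint8(231), np.uint8(228), np.uint8(234)), (np.uint8(223), np.uint8(218), np.uint8(226)), (np.uint8(117), np.uint8(123), np.uint8(125)), (np.uint8(148), np.uint8(156), np.uint8(155)), (np.uint8(167), np.uint8(174), np.uint8(176)), (np.uint8(183), np.uint8(194), np.uint8(193)), (np.uint8(199), np.uint8(210), np.uint8(212)), (np.uint8(192), np.uint8(204), np.uint8(204)), (np.uint8(179), np.uint8(188), np.uint8(189)), (np.uint8(166), np.uint8(177), np.uint8(175)), (np.uint8(172), np.uint8(184), np.uint8(182)), (np.uint8(123), np.uint8(129), np.uint8(129)), (np.uint8(95), np.uint8(103), np.uint8(101)), (np.uint8(175), np.uint8(171), np.uint8(179)), (np.uint8(168), np.uint8(165), np.uint8(170)), (np.uint8(169), np.uint8(163), np.uint8(172)), (np
[... 1275 characters left out ...]
(np.uint8(141), np.uint8(150), np.uint8(149)), (np.uint8(145), np.uint8(153), np.uint8(155)), (np.uint8(133), np.uint8(144), np.uint8(141)), (np.uint8(218), np.uint8(229), np.uint8(229)), (np.uint8(225), np.uint8(233), np.uint8(234)), (np.uint8(220), np.uint8(234), np.uint8(230)), (np.uint8(137), np.uint8(146), np.uint8(146)), (np.uint8(119), np.uint8(126), np.uint8(126)), (np.uint8(98), np.uint8(102), np.uint8(100)), (np.uint8(87), np.uint8(92), np.uint8(92)), (np.uint8(167), np.uint8(163), np.uint8(168)), (np.uint8(161), np.uint8(157), np.uint8(165)), (np.uint8(161), np.uint8(159), np.uint8(164)), (np.uint8(162), np.uint8(159), np.uint8(167)), (np.uint8(161), np.uint8(160), np.uint8(166))]
```

```bash
python3 - <<'E'
from h import *
import pickle
from scipy.signal import find_peaks
c=pickle.load(open('w1.pkl','rb')); im=cv2.imread('pics/w1.png')[:,:,::-1].copy()
f=cv2.resize(im,None,fx=1,fy=1)
g=cv2.cvtColor(im,cv2.COLOR_RGB2GRAY).astype(float)
C=np.array([.4444,-.1552]);e=np.array([np.cos(np.radians(-2.04)),np.sin(np.radians(-2.04))])
# subpixel left edge: bright board(>~215) -> screw (<~160); scan from u=236 right
rows=np.arange(115,246); L=[];X=[]
for v in rows:
    r=g[v,236:256]; th=(np.median(r[:4])+130)/2
    i=np.argmax(r<th); u=236+i-1+(r[i-1]-th)/(r[i-1]-r[i]+1e-6) if i>0 else np.nan
    L.append(u); X.append((onz(c,u if i>0 else 246,v,.07)[:2]-C)@e*1000)
L=np.array(L);X=np.array(X)
print([(round(x,1),round(l,1)) for x,l in zip(X,L)])
pk,_=find_peaks(-L,prominence=.7); print('crest x',X[pk].round(1),np.diff(X[pk]).round(1))
pk,_=find_peaks(L,prominence=.7); print('groove x',X[pk].round(1),np.diff(X[pk]).round(1))
E
```

```text
[(np.float64(59.6), np.float64(254.6)), (np.float64(58.6), np.float64(254.7)), (np.float64(57.7), np.float64(254.7)), (np.float64(56.7), np.float64(254.7)), (np.float64(55.7), np.float64(254.7)), (np.float64(54.8), np.float64(254.6)), (np.float64(53.8), np.float64(250.5)), (np.float64(52.9), np.float64(246.6)), (np.float64(51.9), np.float64(245.7)), (np.float64(50.9), np.float64(244.6)), (np.float64(50.0), np.float64(243.6)), (np.float64(49.0), np.float64(242.6)), (np.float64(48.0), np.float64(242.6)), (np.float64(47.1), np.float64(243.5)), (np.float64(46.1), np.float64(244.5)), (np.float64(45.1), np.float64(245.6)), (np.float64(44.1), np.float64(246.6)), (np.float64(43.1), np.float64(246.7)), (np.float64(42.2), np.float64(245.8)), (np.float64(41.2), np.float64(244.7)), (np.float64(40.2), np.float64(243.7)), (np.float64(39.2), np.float64(242.9)), (np.float64(38.2), np.float64(242.7)), (np.float64(37.2), np.float64(243.3)), (np.float64(36.2), np.float64(244.5)), (np.float64(35.2), np.float64(245.5)), (np.float64(34.2), np.float64(246.6)), (np.float64(33.2), np.float64(246.8)), (np.flo
[... 3612 characters left out ...]
an)), (np.float64(-67.8), np.float64(nan)), (np.float64(-69.0), np.float64(nan)), (np.float64(-70.1), np.float64(nan)), (np.float64(-71.3), np.float64(nan)), (np.float64(-72.5), np.float64(nan)), (np.float64(-73.7), np.float64(nan)), (np.float64(-74.9), np.float64(nan)), (np.float64(-76.1), np.float64(nan)), (np.float64(-77.3), np.float64(nan)), (np.float64(-78.5), np.float64(nan)), (np.float64(-79.7), np.float64(nan))]
crest x [ 49.   38.2  28.2  18.1   8.8  -1.7 -11.4 -22.2 -31.1 -41.2 -50.3] [-10.8 -10.  -10.2  -9.3 -10.5  -9.6 -10.9  -8.8 -10.1  -9.1]
groove x [ 43.1  33.2  23.2  12.9   3.5  -7.1 -16.8 -26.7 -35.6 -45.7 -56.1] [ -9.9 -10.1 -10.3  -9.4 -10.6  -9.7  -9.9  -8.9 -10.2 -10.3]
```

Grooves repeat every 10 mm, so vision puts the pitch at 10, with grooves near x = 3.3 + 10k in the cradle frame. The feel test will confirm it. Next, a sideways look at the combs on the way to the rack, to decide which leaf to try first.

```bash
python3 -c "
from h import *
go([.455,.045,.20],-9)"
```

```text
shift mm [   0.3 -195.5   50.1] turn 6.66 heading -2.34 t 1.4 F [ 0.05  0.27 -0.29]
```

Emit:
{"op": "send_rows", "data": {
  "steps": [
    [0,-0.04,0.01,1.3,1],
    [0,-0.08,0.02,2.7,1],
    [0,-0.12,0.03,4,1],
    [0,-0.16,0.04,5.4,1],
    [0,-0.196,0.05,6.7,1],
    [0,-0.196,0.05,6.7,1],
    [0,-0.196,0.05,6.7,1]
  ]
}}

```text
time: 2.1
eef_pos: [0.4552, 0.0442, 0.2]
tcp_rot: [0.997, -0.08, -0.0, 0.0]
contact_force: [-0.5, 0.7, -0.4]
opening: 1.005
finger_force: 0.0
```

```bash
python3 - <<'E'
from h import *
import pickle
im,c=snap('wrist','w2.png'); pickle.dump(c,open('w2.pkl','wb'))
m,l,b=blobs(im,'blue',30)
for x in b: print(x[0],x[1])
P=[(.4537,.1564),(.4648,.2445),(.4807,.3338)]
out=[]
for p in P:
    u,v=proj(c,[*p,.05]); print(u,v)
    u0=int(np.clip(u-50,0,412));v0=int(np.clip(v-40,0,304))
    out.append(cv2.resize(im[v0:v0+80,u0:u0+100],(500,400),interpolation=cv2.INTER_CUBIC)[:300] if 0 else cv2.resize(im[v0:v0+80,u0:u0+100],(400,300),interpolation=cv2.INTER_CUBIC))
out.append(cv2.resize(im,(400,300)))
cv2.imwrite('pics/w2v.png',np.vstack([np.hstack(out[:2]),np.hstack(out[2:])])[:,:,::-1])
E
```

```text
[127.3, 207.2] [114, 181, 33, 51, 947]
[26.1, 208.8] [1, 184, 51, 52, 1870]
140.36147853875116 198.45341005778283
46.67146067160073 201.52018425906545
-51.68906750767752 200.0427238951546
```

View pics/w2v.png

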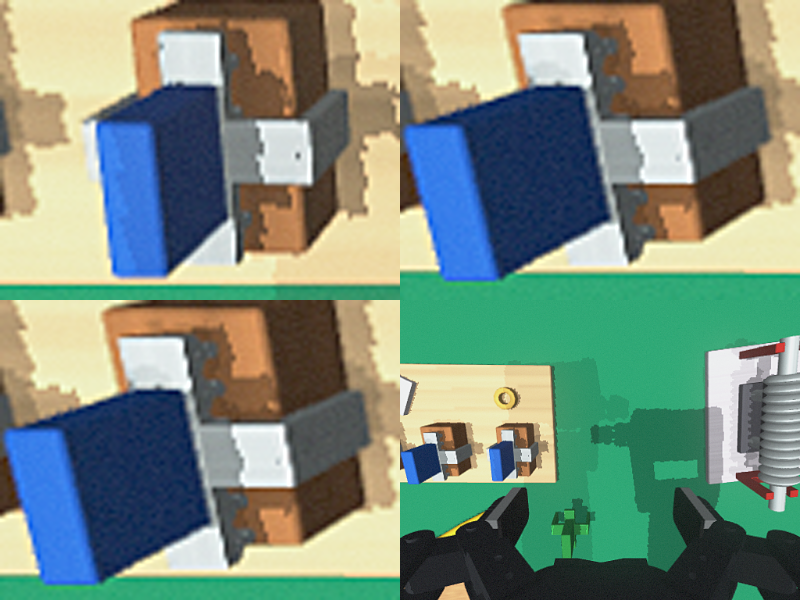

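The crops show comb teeth on the near side of leaves 1 (top left) and 2 (top right). The middle leaf's teeth are near view (612,45) and (612,85), partly hidden by the leg. I'll rectify the comb faces to read the spacing.

```bash
python3 - <<'E'
from h import *
import pickle
c=pickle.load(open('w2.pkl','rb')); im=cv2.imread('pics/w2.png')[:,:,::-1].copy()
a=np.radians(-8.7);ex=np.array([np.cos(a),np.sin(a),0]);ey=np.array([-np.sin(a),np.cos(a),0])
out=[]
for p in [(.4537,.1564),(.4648,.2445)]:
    xs=np.arange(-40,40,.2);zs=np.arange(20,-12,-.2)
    mp=np.array([[proj(c,np.array([*p,.045])+ex*x/1000-ey*.007+np.array([0,0,z/1000])) for x in xs] for z in zs]).astype(np.float32)
    w=cv2.remap(im,mp[:,:,0],mp[:,:,1],cv2.INTER_CUBIC); 
    for x in range(-40,40,10): w[:6,int((x+40)*5)]=(255,0,0)
    w[::25,:4]=(255,0,0)
    out.append(cv2.resize(w,(800,300)))
cv2.imwrite('pics/strip.png',np.vstack(out)[:,:,::-1])
E
```

```text
(no output)
```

View pics/strip.png

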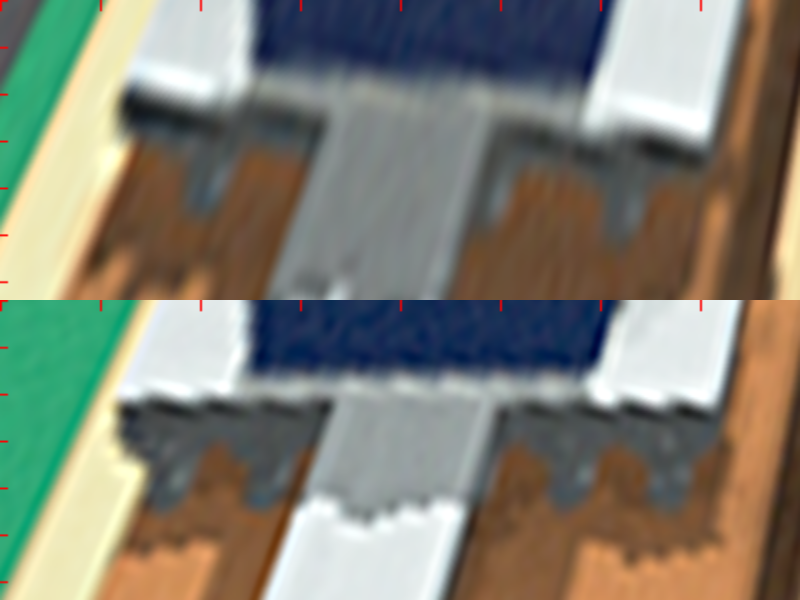

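Leaf 1's teeth sit 13–14.5 mm apart (strip x 205, 495, 625). Leaf 2's sit 10 mm apart (168, 268, 572, 668, so ±15 and ±25 from the comb's middle). Leaf 2 is the likely match, so I'll try it first. Moving above it for a close look.

```bash
python3 -c "
from h import *
go([.466,.2445,.18],-8.7)"
```

```text
shift mm [ -21.9 -199.8   20.3] turn -0.54 heading -9.24 t 2.15 F [0.36 0.33 0.42]
```

Emit:
{"op": "send_rows", "data": {
  "steps": [
    [-0.005,-0.04,0.004,-0.5,1],
    [-0.009,-0.08,0.008,-0.5,1],
    [-0.013,-0.12,0.012,-0.5,1],
    [-0.018,-0.16,0.016,-0.5,1],
    [-0.022,-0.2,0.02,-0.5,1],
    [-0.022,-0.2,0.02,-0.5,1],
    [-0.022,-0.2,0.02,-0.5,1]
  ]
}}

```text
time: 2.85
eef_pos: [0.4663, 0.2452, 0.1805]
tcp_rot: [0.997, -0.076, 0.0, 0.0]
contact_force: [0.3, 1.9, -0.0]
opening: 0.995
finger_force: 0.0
```

```bash
python3 - <<'E'
from h import *
im,c=snap('wrist','w3.png')
m,l,b=blobs(im,'blue',60)
g=cv2.cvtColor(im,cv2.COLOR_RGB2HSV)[:,:,2]
for x in b:
    mm=(l==x[2]); vs=g[mm]; top=(mm&(g>160)).astype(np.uint8)
    ct=max(cv2.findContours(top,cv2.RETR_EXTERNAL,cv2.CHAIN_APPROX_NONE)[0],key=cv2.contourArea) if top.any() else None
    print(x[0],x[1],np.percentile(vs,[10,50,90]))
    if ct is not None:
        W=np.array([onz(c,*p[0],.095)[:2]*1000 for p in ct]).astype(np.float32)
        r=cv2.minAreaRect(W); print('top',np.round(r[0],1),np.round(r[1],1),round(r[2],1))
go([0,0,0])
E
```

```text
[141.7, 193.9] [128, 166, 33, 54, 1095] [ 75. 212. 228.]
top [481.1 331.8] [10.9 34.5] 80.4
[379.6, 192.9] [368, 168, 23, 49, 711] [136. 154. 158.]
top [448.7 159.8] [0. 0.] 0.0
[259.8, 177.7] [252, 174, 16, 9, 111] [170. 214. 222.]
top [481.4 240.7] [10.9  5.2] 81.4
[260.4, 210.1] [253, 191, 15, 29, 147] [119.  126.  129.4]
shift mm [-423.6  312.8  180.5] turn 0 heading -8.77 t 2.9 F [-0.11  0.29 -0.37]
```

```bash
python3 - <<'E'
from h import *
im=cv2.imread('pics/w3.png')[:,:,::-1].copy()
for v in range(160,228,3): print(v,im[v,260],im[v,256],im[v,264])
for u in range(244,276,2): print(u,im[178,u],im[210,u])
E
```

```text
160 [212 220 220] [210 219 219] [206 215 213]
163 [219 228 226] [218 227 225] [215 223 222]
166 [54 59 84] [62 64 94] [51 52 85]
169 [64 70 97] [55 61 88] [57 65 95]
172 [55 60 90] [58 61 91] [55 59 88]
175 [ 70 110 205] [ 73 116 207] [ 68 110 204]
178 [ 72 118 215] [ 77 126 223] [ 77 119 215]
181 [ 68 105 190] [ 61  73 122] [ 63 104 182]
184 [ 59  78 130] [ 59  77 129] [ 55  76 128]
187 [ 53  72 128] [ 63  79 131] [ 64  83 135]
190 [ 59  76 129] [ 57  74 128] [ 59  80 131]
193 [ 59  75 129] [ 56  77 129] [ 58  75 129]
196 [ 56  75 127] [ 57  76 127] [ 55  75 130]
199 [ 60  78 128] [ 57  76 128] [ 55  74 128]
202 [ 54  73 125] [ 56  77 129] [ 60  82 130]
205 [ 52  76 128] [ 57  80 130] [ 55  80 130]
208 [ 52  74 127] [ 52  77 128] [ 60  79 131]
211 [ 55  78 129] [ 47  69 122] [ 50  71 127]
214 [ 50  75 126] [ 52  72 127] [ 52  76 126]
217 [ 53  77 131] [ 49  71 125] [ 52  74 127]
220 [198 167 138] [195 165 135] [195 169 137]
223 [ 40 140  96] [ 40 137  97] [ 40 140 102]
226 [ 56 144 101] [ 56 141  99] [ 54 140  97]
244 [129 135 133] [156 106  67]
246 [125 130 130] [149 101  64]
248 [134 140 136] [150 101  67]
250 [134 140 134] [152 101  60]
252 [ 67 101 191] [ 72  81 116]
254 [ 81 128 222] [ 51  76 128]
256 [ 77 126 223] [ 52  73 124]
258 [ 72 121 217] [ 52  74 126]
260 [ 72 118 215] [ 52  75 127]
262 [ 73 117 214] [ 51  75 128]
264 [ 77 119 215] [ 53  78 131]
266 [ 64 106 202] [ 48  72 127]
268 [125 130 130] [99 72 55]
270 [129 134 133] [160 110  72]
272 [129 132 133] [169 118  80]
274 [130 135 134] [171 121  76]
```

```bash
python3 - <<'E'
from h import *
import pickle
im=cv2.imread('pics/w3.png')[:,:,::-1].copy(); c=ctrl.calibration('wrist'); s=ctrl.get_state()
T=np.eye(4);T[:3,:3]=R.from_quat(s['tcp_rot']).as_matrix();T[:3,3]=s['eef_pos']
c=(np.array(c['intrinsics']),c['k1'],T@np.array(c['tool_from_camera']))
d=im[:,:,2].astype(int)-im[:,:,0].astype(int)
m=np.zeros(d.shape,np.uint8); m[174:225,240:280]=(d[174:225,240:280]>42)
ct=max(cv2.findContours(m,cv2.RETR_EXTERNAL,cv2.CHAIN_APPROX_NONE)[0],key=cv2.contourArea)
W=np.array([onz(c,*p[0],.095)[:2]*1000 for p in ct]).astype(np.float32)
r=cv2.minAreaRect(W); print(cv2.boundingRect(ct),r)
P=[*(np.array(r[0])/1000),.045+.035-.011]
go(P); go(P,-8.7)
E
```

```text
(252, 174, 16, 46) ((467.5388488769531, 242.356689453125), (11.193488121032715, 34.70320510864258), 81.80919647216797)
shift mm [  1.6   2.1 111.6] turn 0 heading -8.77 t 2.9 F [-0.11  0.29 -0.37]
shift mm [  1.6   2.1 111.6] turn -0.07 heading -8.77 t 2.9 F [-0.11  0.29 -0.37]
```

Emit:
{"op": "send_rows", "data": {
  "steps": [
    [0.002,0.002,0.03,0,1],
    [0.002,0.002,0.065,0,1],
    [0.002,0.002,0.095,0,1],
    [0.002,0.002,0.109,0,1],
    [0.002,0.002,0.109,0,0],
    [0.002,0.002,0.109,0,-1],
    [0.002,0.002,0.109,0,-1],
    [0.002,0.002,0.109,0,-1],
    [0.002,0.002,0.109,0,-1],
    [0.002,0.002,0.109,0,-1]
  ],
  "squeeze": 50
}}

```text
time: 3.9
eef_pos: [0.4677, 0.2442, 0.0725]
tcp_rot: [0.997, -0.075, 0.001, -0.0]
contact_force: [-0.5, -0.1, 3.3]
opening: 0.131
finger_force: 50.4
```

Emit:
{"op": "send_rows", "data": {
  "steps": [
    [0,0,-0.02,0,-1],
    [0,0,-0.06,0,-1],
    [0,0,-0.1,0,-1],
    [0,0,-0.128,0,-1],
    [0,0,-0.128,0,-1],
    [0,0,-0.128,0,-1]
  ]
}}

```text
time: 4.5
eef_pos: [0.4667, 0.244, 0.1991]
tcp_rot: [0.997, -0.075, 0.0, -0.0]
contact_force: [0.0, 0.1, -1.9]
opening: 0.132
finger_force: 49.8
```

```bash
python3 -c "
from h import *
s=ctrl.get_state(); print(s['contact_force'],s['opening'])
go([.4427,-.1551,.18],-2.04)"
```

```text
[ 0.01877725  0.13618606 -1.92364584] 0.13225624538674435
shift mm [ 36.3 398.2  19.1] turn -6.61 heading -8.65 t 4.5 F [ 0.02  0.14 -1.92]
```

Emit:
{"op": "send_rows", "data": {
  "steps": [
    [0.004,0.04,0,-0.7,-1],
    [0.007,0.08,0,-1.3,-1],
    [0.011,0.12,0,-2,-1],
    [0.015,0.16,0,-2.7,-1],
    [0.018,0.2,0,-3.3,-1],
    [0.022,0.24,0,-4,-1],
    [0.026,0.28,0.004,-4.7,-1],
    [0.029,0.32,0.008,-5.3,-1],
    [0.033,0.36,0.014,-6,-1],
    [0.0363,0.398,0.019,-6.6,-1],
    [0.0363,0.398,0.019,-6.6,-1],
    [0.0363,0.398,0.019,-6.6,-1]
  ]
}}

```text
time: 5.7
eef_pos: [0.4414, -0.1547, 0.1778]
tcp_rot: [1.0, -0.019, -0.002, -0.002]
contact_force: [-0.0, -0.3, -0.9]
opening: 0.13
finger_force: 49.9
```

```bash
python3 - <<'E'
from h import *
im,c=snap('wrist','w4.png'); s=ctrl.get_state()
go([.4427,-.1551,.180],-2.04); print(s['contact_force'],s['opening'])
m,l,b=blobs(im,'red',3)
for x in b: print(x[0],x[1],onz(c,*x[0],.078).round(4))
cv2.imwrite('pics/w4v.png',cv2.resize(im[100:384,150:400],(700,500))[:,:,::-1])
E
```

```text
shift mm [ 0.9  1.  -1.8] turn -0.06 heading -2.1 t 5.75 F [ 1.14  1.45 -0.62]
[ 1.14329254  1.45333482 -0.61907111] 0.13347904174320518
[238.4, 81.0] [233, 75, 12, 13, 152] [ 0.5246 -0.1445  0.078 ]
[275.7, 81.1] [270, 75, 13, 13, 154] [ 0.5236 -0.1709  0.078 ]
```

View pics/w4v.png

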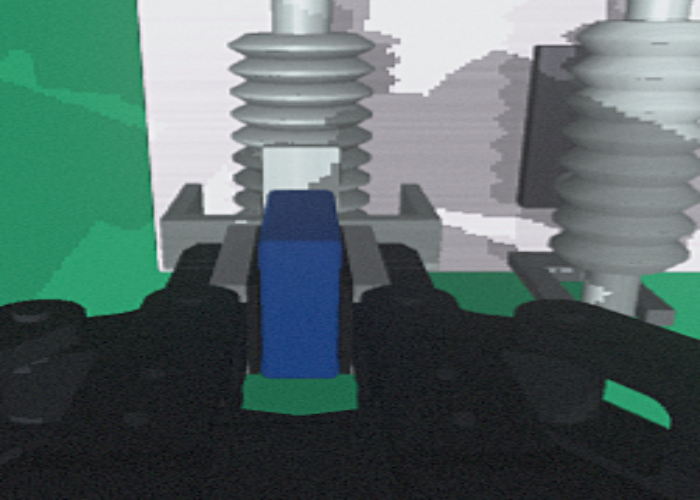

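```bash
python3 - <<'E'
from h import *
im=cv2.imread('pics/w4.png')[:,:,::-1].copy(); c=ctrl.calibration('wrist'); s=ctrl.get_state(); print(s['eef_pos'],s['time'])
T=np.eye(4);T[:3,:3]=R.from_quat(s['tcp_rot']).as_matrix();T[:3,3]=s['eef_pos']
c=(np.array(c['intrinsics']),c['k1'],T@np.array(c['tool_from_camera']))
g=cv2.cvtColor(im,cv2.COLOR_RGB2GRAY).astype(float)
C=np.array([.4444,-.1552]);a=np.radians(-2.04);e=np.array([np.cos(a),np.sin(a)]);n=np.array([-e[1],e[0]])
for v in range(112,160,2):
    # left edge: bright->dark ; right edge: screw->shadow/board by colour G-R
    r=g[v,215:262]; i=np.argmax(r<185); d=(im[v,:,1].astype(int)-im[v,:,0]); 
    right=max(u for u in range(262,300) if d[u]>2 )
    pl=onz(c,215+i-.5,v,.07)[:2]-C; pr=onz(c,right+.5,v,.07)[:2]-C
    print(v,215+i,right,'x %.1f yL %.1f yR %.1f'%(pl@e*1e3,pl@n*1e3,pr@n*1e3))
d=im[:,:,2].astype(int)-im[:,:,0]
for v in(195,210,225):
    u=np.where(d[v,235:285]>42)[0]+235; print('tab',v,u.min(),u.max(), ((onz(c,(u.min()+u.max())/2,v,s['eef_pos'][2]+.022)[:2]-C)@n*1e3).round(1))
print('tcp y',(s['eef_pos'][:2]-C)@n*1e3)
E
```

```text
[ 0.44179937 -0.15402729  0.1782426 ] 5.75
112 247 293 x 58.7 yL 9.0 yR -26.4
114 247 299 x 57.3 yL 9.0 yR -31.0
116 247 296 x 55.8 yL 9.0 yR -28.8
118 242 267 x 54.3 yL 12.8 yR -6.9
120 236 292 x 52.8 yL 17.4 yR -25.9
122 234 297 x 51.4 yL 19.0 yR -29.7
124 232 294 x 49.9 yL 20.5 yR -27.5
126 231 283 x 48.4 yL 21.3 yR -19.1
128 233 281 x 46.9 yL 19.8 yR -17.6
130 236 293 x 45.4 yL 17.6 yR -26.9
132 237 277 x 43.9 yL 16.8 yR -14.6
134 235 293 x 42.3 yL 18.4 yR -27.0
136 233 294 x 40.8 yL 20.0 yR -27.8
138 232 291 x 39.3 yL 20.8 yR -25.5
140 232 282 x 37.8 yL 20.8 yR -18.6
142 234 279 x 36.2 yL 19.3 yR -16.3
144 237 299 x 34.7 yL 17.0 yR -31.9
146 237 277 x 33.1 yL 17.0 yR -14.8
148 235 279 x 31.6 yL 18.6 yR -16.4
150 232 299 x 30.0 yL 21.0 yR -32.0
152 232 293 x 28.5 yL 21.0 yR -27.4
154 233 281 x 26.9 yL 20.3 yR -18.1
156 236 277 x 25.3 yL 17.9 yR -15.0
158 238 275 x 23.7 yL 16.4 yR -13.4Traceback (most recent call last):
  File "<stdin>", line 15, in <module>
    return umr_minimum(a, axis, None, out, keepdims, initial, where)
ValueError: zero-size array to reduction operation minimum which has no identity
```

The view shows leaf 2 centred over the screw: tab at view x≈301, screw at ≈302. Its legs have about 2 mm clearance on each side. Lowering to just over the crests, then down slowly.

Emit:
{"op": "send_rows", "data": {
  "steps": [
    [0.001,0,0.02,0,-1],
    [0.001,0,0.04,0,-1],
    [0.001,0,0.05,0,-1],
    [0.001,0,0.055,0,-1],
    [0.001,0,0.055,0,-1],
    [0.001,0,0.055,0,-1]
  ]
}}

```text
time: 6.35
eef_pos: [0.4445, -0.1549, 0.126]
tcp_rot: [1.0, -0.018, 0.001, 0.0]
contact_force: [0.3, 0.5, -1.4]
opening: 0.135
finger_force: 50.0
```

Emit:
{"op": "send_rows", "data": {
  "steps": [
    [0,0,0.001,0,-1],
    [0,0,0.003,0,-1],
    [0,0,0.003,0,-1],
    [0,0,0.003,0,-1]
  ]
}}

```text
time: 6.75
eef_pos: [0.4439, -0.1551, 0.1224]
tcp_rot: [1.0, -0.018, 0.0, 0.0]
contact_force: [0.2, -0.2, -0.6]
opening: 0.131
finger_force: 50.0
```

Emit:
{"op": "send_rows", "data": {
  "steps": [
    [0,0,0.001,0,-1],
    [0,0,0.002,0,-1],
    [0,0,0.002,0,-1],
    [0,0,0.002,0,-1]
  ]
}}

```text
time: 7.15
eef_pos: [0.4439, -0.155, 0.1202]
tcp_rot: [1.0, -0.018, -0.0, -0.0]
contact_force: [-0.3, -0.1, -1.4]
opening: 0.133
finger_force: 50.0
```

Emit:
{"op": "send_rows", "data": {
  "steps": [
    [-0.001,0,0.001,0,-1],
    [-0.001,0,0.002,0,-1],
    [-0.001,0,0.002,0,-1],
    [-0.001,0,0.002,0,-1]
  ]
}}

```text
time: 7.55
eef_pos: [0.4429, -0.1549, 0.1183]
tcp_rot: [1.0, -0.018, -0.0, -0.0]
contact_force: [0.8, 0.0, -1.1]
opening: 0.135
finger_force: 50.0
```

Emit:
{"op": "send_rows", "data": {
  "steps": [
    [0,0,0.001,0,-1],
    [0,0,0.001,0,-1],
    [0,0,0.001,0,-1]
  ]
}}

```text
time: 7.85
eef_pos: [0.4429, -0.155, 0.1173]
tcp_rot: [1.0, -0.018, -0.0, -0.0]
contact_force: [0.1, 1.2, -1.0]
opening: 0.134
finger_force: 50.0
```

Emit:
{"op": "send_rows", "data": {
  "steps": [
    [0,0,0.001,0,-1],
    [0,0,0.001,0,-1],
    [0,0,0.001,0,-1]
  ]
}}

```text
time: 8.15
eef_pos: [0.4429, -0.1549, 0.1163]
tcp_rot: [1.0, -0.018, -0.0, -0.0]
contact_force: [-0.2, -0.2, -1.5]
opening: 0.133
finger_force: 50.0
```

Emit:
{"op": "send_rows", "data": {
  "steps": [
    [0,0,0.001,0,-1],
    [0,0,0.001,0,-1],
    [0,0,0.001,0,-1]
  ]
}}

```text
time: 8.45
eef_pos: [0.4429, -0.1549, 0.1153]
tcp_rot: [1.0, -0.018, -0.0, -0.0]
contact_force: [0.3, -1.1, -1.1]
opening: 0.132
finger_force: 50.0
```

No load with the tips already 2.2 mm below the crest line. Going on down, about 0.5–1 mm per call.

Emit:
{"op": "send_rows", "data": {
  "steps": [
    [0,0,0.001,0,-1],
    [0,0,0.001,0,-1],
    [0,0,0.001,0,-1]
  ]
}}

```text
time: 8.75
eef_pos: [0.443, -0.155, 0.1144]
tcp_rot: [1.0, -0.018, 0.0, 0.0]
contact_force: [1.2, 0.0, -1.0]
opening: 0.131
finger_force: 50.0
```

Emit:
{"op": "send_rows", "data": {
  "steps": [
    [0,0,0.001,0,-1],
    [0,0,0.001,0,-1],
    [0,0,0.001,0,-1]
  ]
}}

```text
time: 9.05
eef_pos: [0.4434, -0.1551, 0.1137]
tcp_rot: [1.0, -0.018, 0.001, 0.0]
contact_force: [2.0, 0.3, -0.7]
opening: 0.134
finger_force: 50.1
```

Emit:
{"op": "send_rows", "data": {
  "steps": [
    [0,0,0.001,0,-1],
    [0,0,0.001,0,-1],
    [0,0,0.001,0,-1]
  ]
}}

```text
time: 9.35
eef_pos: [0.4435, -0.1552, 0.1129]
tcp_rot: [1.0, -0.018, 0.001, 0.0]
contact_force: [1.1, 0.1, 2.1]
opening: 0.133
finger_force: 50.4
```

The load comes on only at TCP z≈0.113, with the tips about 4.4 mm below the crest line and the grooves pulling the leaf sideways into place. A wrong leaf sinks less than 1.5 mm, so leaf 2 is home. I'll ease off, release and retreat upward.

Emit:
{"op": "send_rows", "data": {
  "steps": [
    [0.0005,0,-0.0005,0,-1],
    [0.0005,0,-0.0005,0,-0.6],
    [0.0005,0,-0.0005,0,-0.3],
    [0.0005,0,-0.0005,0,0.1],
    [0.0005,0,-0.0005,0,0.4],
    [0.0005,0,-0.0005,0,0.4],
    [0.0005,0,-0.0005,0,0.4]
  ]
}}

```text
time: 10.05
eef_pos: [0.4433, -0.1549, 0.1127]
tcp_rot: [1.0, -0.018, -0.0, -0.0]
contact_force: [-0.9, 0.0, -0.6]
opening: 0.695
finger_force: 0.0
```

Emit:
{"op": "send_rows", "data": {
  "steps": [
    [0,0,-0.02,0,0.4],
    [0,0,-0.06,0,0.4],
    [0,0,-0.1,0,0.6],
    [0,0,-0.125,0,1],
    [0,0,-0.125,0,1],
    [0,0,-0.125,0,1],
    [0,0,-0.125,0,1]
  ]
}}

```text
time: 10.75
eef_pos: [0.4425, -0.1545, 0.2359]
tcp_rot: [1.0, -0.018, -0.001, -0.001]
contact_force: [-0.7, -0.2, -0.5]
opening: 1.0
finger_force: 0.0
```

```bash
python3 - <<'E'
from h import *
im,c=snap('wrist','w5.png'); sd,cs=snap('side','s5.png'); sn,cn=snap('scene','n5.png')
a=np.radians(-2.04);e=np.array([np.cos(a),np.sin(a)]);C=np.array([.4444,-.1552]);n=np.array([-e[1],e[0]])
pts={}
for nm,i,cc in(('wrist',im,c),('side',sd,cs),('scene',sn,cn)):
    print(nm,[(b[0],b[1]) for b in blobs(i,'blue',25)[2]])
d=im[:,:,2].astype(int)-im[:,:,0]; m=((d>42)).astype(np.uint8)
for ct in cv2.findContours(m,cv2.RETR_EXTERNAL,cv2.CHAIN_APPROX_NONE)[0]:
    if cv2.contourArea(ct)>60:
        W=np.array([onz(c,*p[0],.136)[:2] for p in ct]); q=np.c_[(W-C)@e,(W-C)@n]*1000; print(cv2.boundingRect(ct),q.min(0),q.max(0),cv2.minAreaRect(q.astype(np.float32)))
A=cv2.resize(im[60:300,150:400],(480,460)); B=cv2.resize(sd[110:210,280:400],(320,267)); D=cv2.resize(sn[140:240,140:260],(320,193))
r=np.zeros((460,800,3),np.uint8); r[:,:480]=A; r[:267,480:]=B; r[267:,480:]=D; cv2.imwrite('pics/v5.png',r[:,:,::-1])
E
```

```text
wrist [([258.7, 191.3], [251, 170, 15, 43, 508])]
side [([328.5, 152.9], [322, 146, 14, 15, 162]), ([271.4, 218.9], [265, 209, 14, 20, 211]), ([215.5, 258.8], [209, 249, 16, 22, 221])]
scene [([77.4, 12.3], [61, 0, 34, 28, 810]), ([181.6, 3.9], [178, 0, 9, 11, 66]), ([352.8, 32.2], [284, 0, 133, 84, 6912]), ([452.6, 20.1], [420, 0, 73, 50, 2096]), ([418.1, 54.2], [407, 31, 22, 43, 515]), ([347.7, 172.9], [345, 166, 6, 15, 67]), ([290.2, 175.8], [288, 169, 5, 15, 54]), ([186.7, 179.5], [184, 172, 6, 16, 55])]
(49, 363, 28, 21) [-186.55941494  166.23340651] [-163.92662824  194.4922145 ] ((-174.96044921875, 180.6818389892578), (12.422179222106934, 34.671775817871094), 54.66472625732422)
(425, 361, 40, 23) [-186.19580267 -192.38713714] [-161.1424857  -156.35238967] ((-173.43601989746094, -174.19387817382812), (24.99604034423828, 36.02204513549805), 0.8471500873565674)
(251, 162, 15, 52) [-18.28132456  -5.81703509] [22.8836578   5.33281567] ((2.3023719787597656, -0.21925735473632812), (41.15646743774414, 11.149858474731445), 0.06635118275880814)
(0, 0, 512, 348) [-146.87585544 -217.07317878] [131.45378593 221.27730179] ((-7.6376953125, 2.27044677734375), (278.2035827636719, 438.35272216796875), 0.10510937124490738)
```

View pics/v5.png

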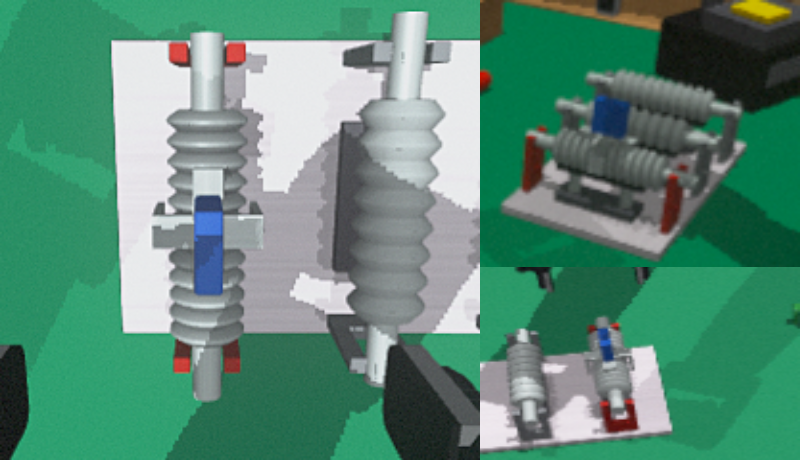

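Leaf 2 stands straight on the red-cradle screw (wrist crop (208,240)), with legs either side and no lean. The other two leaves are still on the rack. One last height check before handing in.

```bash
python3 - <<'E'
from h import *
p,r=tri(cal('scene'),(186.7,179.5),cal('side'),(328.5,152.9)); print(p,r,'rise over rack reading',p[2]-.0785,'expected home',.0858-.045,'unmeshed >=',.0885-.045)
s=ctrl.get_state(); print(s['time'],s['eef_pos'],s['dq'].round(3))
E
```

```text
[ 0.44132959 -0.15419133  0.11875097] 0.0008816621870074712 rise over rack reading 0.04025097460173692 expected home 0.0408 unmeshed >= 0.0435
10.9 [ 0.44264755 -0.15451023  0.23595765] [ 0.    -0.004 -0.009  0.001  0.003  0.001]
```

The tab rose 40.3 mm from its height on the rack, against 40.8 mm expected for fully home and at least 43.5 mm for unmeshed. That confirms it is home.

```bash
python3 -c "
from plant import ctrl
print(ctrl.sign_off())"
```

```text
the job is handed in; nothing more can be done
None
```

Leaf 2 (middle block, 10 mm spacing) dropped fully home about 4.4 mm below the crest line and is left standing meshed and released near midway along the red-cradle screw; leaves 1 and 3 were never moved from their blocks, because I chose leaf 2 first by its tooth spacing in the camera images and its full drop settled the match.

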